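Run off a price label for the tub on the scale

ROBOT

A 7-joint arm with a two-finger parallel gripper is mounted at the origin on the work surface. World frame = base frame: x ahead of the robot, y to its left, z up, the work surface at z = 0. Lengths are in mm, angles in rad, forces in N, time in s.
With the tool pointing down it reaches from about 400 to 875 mm from the base axis. Payload 4.4 kg.
Tool frame: the origin (TCP) lies midway between the tips of the shut fingers; the grasp point (between the pads) lies 19 mm behind it (ctrl.grip_depth is the distance from the TCP to the grasp point, in mm); z points along the fingers, y is the direction in which the jaws open and shut (so a half turn about z gives the same grasp; the last joint's range is limited). The gripper opens to 85 mm and grips with 20 to 120 N. Pads are 22 mm wide; open, the fingers measure 114 mm over their backs; the gripper's body (76 mm by 85 mm) begins 54 mm behind the grasp point. The pads swing forward as they close: fully open they stand 13 mm farther back than shut.
Start: joints at [1.055, 0.628, 0.038, 1.517, -0.027, 0.996, -0.02], TCP at [282.639, -585.349, 231.313] pointing down, gripper open.
Joint ranges: [-3.06, 3.06], [-0.37, 2.12], [-1.25, 1.32], [0.18, 2.47], [-1.1, 4.24], [0.23, 1.98], [-2.94, 2.94]. Speed limits (rad/s): [2.57, 2.57, 3.14, 3.14, 3.14, 3.14, 3.14].

INTERFACE

Orientations are given as [roll, pitch, yaw] about the fixed x, y, z axes, in that order (R = Rz(yaw) Ry(pitch) Rx(roll)).
In Python, from cell import ctrl, get_image gives the robot as it stands.
- The arm moves only by the tool arm_command, never from a script. Its argument "plan" is a list of rows, each an object of numbers: "rx", "ry", "rz": the turn, a rotation vector about the tool's x, y, z in rad; "x", "y", "z": the shift along the tool's x, y, z in cm; "jaw": the finger opening in cm, from 0 to 8.54. In form: [{"rx": .., "ry": .., "rz": .., "x": .., "y": .., "z": .., "jaw": ..}, ...]. A call has 1 to 10 rows; each row is the pose to reach, as a shift and turn from the pose measured when the call began, along the tool's axes at that moment; what a row does not reach only later rows make up. A row lasts 1/12 s, in which the tool goes at most 41.7 mm and 7.16 degrees, less where a joint would pass 70% of its speed; a pose out of reach is approached as far as the arm can. A call with a gripper value outside its range is refused whole. The fingers move at their own pace and stop on an object; the grip force is fixed at half the most. Time passes only in rows, so rows that repeat a pose let the fingers close. It gives the time, the measured TCP pose, the force and the opening at its end, in the units of the state.
- ctrl.read_state(): the state, without advancing time (a new reading comes with each control period).
- get_image(name): name is "scene" or "top"; returns a dict with "frame" (384x512x3 uint8, red, green, blue), "fovy" (degrees; the focal length in pixels is half the picture's height over the tangent of half this angle, whatever the lens; pixels are square), "cx", "cy" (the principal point, pixels), "R" (3x3) and "t" (3): a world point X has camera coordinates R X + t. Camera axes: x right, y down, z forward; pixel columns grow to the right and rows downward; lengths in mm; the calibration is good to about 2 mm. A picture is of the moment at which its call begins. There is no depth.
- ctrl.finish_job(): hands the job in, once; it reports no verdict.
The state is a dict: "clock": time; "qpos": joint angles; "qd": joint speeds; "tau": joint torques, N m; "eef_pos": TCP position; "tool_rot": TCP orientation; "force": force on the tool from outside, world axes, zero at the start; "torque": the same for the moment, N m; "width": finger opening in mm.
Only numpy, scipy, OpenCV 4.12 (cv2) and the standard library are available. Lean on these libraries where they do the work, as an engineer would, in place of code of your own. Each camera call takes 0.05 s, during which the arm holds its last target.

TASK

The closed tub of leaf cuttings on the bench scale is ready for its label. With the fingertips, lightly tap the yellow tare key on the scale until it clicks, then the green leaf key on the scale, and then the blue print button on the label printer, letting each spring back before the next. Press no other key and push none of them hard, leave the tub where it stands on the scale, and do not grip, lift or shift anything.

Things in the scene. Friction and masses are not known exactly. Their poses are not given: they have to be found in the camera images.
- scale: White bench scale fixed to the table, 310 mm deep (x), 240 mm wide (y): steel platform 196 x 240 mm at the rear (top 66 mm above the table), sloping front panel with display and one row of four keys 50 mm apart along y, 130 mm in front of its centre. Origin at the centre of its underside; its -x side (keys) faces the robot. It stands left or right of the printer, turned up to 15 degrees.
- tare_key_top (a point): Yellow tare key on the scale: square cap 26 x 26 mm with a dark tub outline, always at the +y (left, seen from the robot) end of the key row. Point: centre of its upper face, 54 mm above the table, 9 mm proud of the panel, which slopes 10 degrees down to the front. Pushed lightly down it clicks at 2.5 mm, bottoms at 5 mm (5.5 N) and springs back; over 15 N harms it.
- green_key_top (a point): Green leaf key (product key for cuttings) on the scale: square cap 26 x 26 mm with a pale leaf, in any of the three right-hand places of the key row. Point: centre of its upper face, 54 mm above the table, 9 mm proud of the panel, which slopes 10 degrees down to the front. Pushed lightly down it clicks at 2.5 mm, bottoms at 5 mm (5.5 N) and springs back; over 15 N harms it.
- brown_key_top (a point): Brown key (another product, not wanted) on the scale: square cap 26 x 26 mm with a tan log sign, in any of the three right-hand places of the key row. Point: centre of its upper face, 54 mm above the table, 9 mm proud of the panel, which slopes 10 degrees down to the front. Pushed lightly down it clicks at 2.5 mm, bottoms at 5 mm (5.5 N) and springs back; over 15 N harms it.
- cream_key_top (a point): Cream-white key (another product, not wanted) on the scale: square cap 26 x 26 mm with a terracotta pot sign, in any of the three right-hand places of the key row. Point: centre of its upper face, 54 mm above the table, 9 mm proud of the panel, which slopes 10 degrees down to the front. Pushed lightly down it clicks at 2.5 mm, bottoms at 5 mm (5.5 N) and springs back; over 15 N harms it.
- printer: Desktop label printer fixed to the table, white over dark grey, 170 mm deep (x), 120 mm wide (y), 120 mm high at its front block, with a window over the roll. Origin at the centre of its underside; the label mouth (-x side) faces the robot.
- print_button_top (a point): Blue round print button, 26 mm across with a white square on it, on the printer's flat top, 55 mm in front of its centre and 30 mm to its -y (right) side. Point: centre of its upper face, 129 mm above the table, 9 mm proud. Pushed lightly down it clicks at 2.5 mm, bottoms at 5 mm (5.5 N) and springs back; over 15 N harms it.
- tare_key (a joint): travel of the yellow tare key: 0 up, grows as it is pressed to 0.005 m (bottomed); it clicks at 0.0025
- green_key (a joint): travel of the green leaf key: 0 up, grows as it is pressed to 0.005 m (bottomed); it clicks at 0.0025
- brown_key (a joint): travel of the brown key: 0 up, grows as it is pressed to 0.005 m (bottomed); it clicks at 0.0025
- cream_key (a joint): travel of the cream-white key: 0 up, grows as it is pressed to 0.005 m (bottomed); it clicks at 0.0025
- print_button (a joint): travel of the blue print button: 0 up, grows as it is pressed to 0.005 m (bottomed); it clicks at 0.0025
- tub: Closed clear tub of cuttings standing loose on the scale's platform, 130 mm (its x) by 180 mm (its y), 58 mm high, 0.2 to 0.35 kg; origin at the centre of its underside. Its top is about 124 mm above the table and its front face at least 85 mm behind the middle of the key row. To be left alone.
- spare_tub: Another such closed tub (130 x 180 x 58 mm) on the table; origin at the centre of its underside. Leave alone.
- label_roll: Roll of white labels standing on its end, 68 mm across, 58 mm high; origin at the centre of its underside. Leave alone.
- mister: Spray bottle with a white and green trigger head, 68 mm across, 166 mm high; origin at the centre of its underside. Leave alone.
- jar: Jar with black cap, 60 mm across, 75 mm high; origin at the centre of its underside. Leave alone.
- tweezers: Long steel feeding tweezers lying flat, 210 x 22 x 10 mm; origin at the centre of the underside, x along it. Leave alone.
- marker: Black marker pen lying, 135 mm long, 16 mm thick; origin at the middle of its underside, x along it. Leave alone.
- brush: Small brush lying on the table, handle to its -x; origin on its underside. Leave alone.

How it is judged (in metres and radians):
On the way, in this order (a step that is already met when the one before it is completed fails the run):
1. the yellow tare key is pressed down to its click by the fingers, all other keys up (value of joint tare_key above 0.0025 m and contact force between the fingers and tare_key above 0.3 N and value of joint each of green_key, brown_key, cream_key, print_button below 0.0015 m), for 0.04 s.
2. then the green leaf key, all other keys up (value of joint green_key above 0.0025 m and contact force between the fingers and green_key above 0.3 N and value of joint each of tare_key, brown_key, cream_key, print_button below 0.0015 m), for 0.04 s.
3. then the blue print button on the printer, all other keys up (value of joint print_button above 0.0025 m and contact force between the fingers and print_button above 0.3 N and value of joint each of tare_key, green_key, brown_key, cream_key below 0.0015 m), for 0.04 s.
At the end, for the whole second after the job is handed in: All five keys are up again (within 1 mm), the tub stands at rest and upright on the scale within 10 mm of where it was, and every other loose thing lies within 20 mm of where it was (value of joint each of tare_key, green_key, brown_key, cream_key, print_button below 0.001 m and distance of tub from where it was at the start of the episode below 0.01 m and linear speed of tub below 0.02 m/s and angle between tub's own z axis and vertical below 0.05 rad and distance of each of spare_tub, label_roll, mister, jar, tweezers, marker, brush from where it was at the start of the episode below 0.02 m); the robot touches nothing.
It fails at once if a product key that is not wanted (brown or cream-white) is pressed down to its click (value of joint any of brown_key, cream_key above 0.0025 m).
It fails at once if a key or button is pushed harder than 15 N (contact force between any of tare_key, green_key, brown_key, cream_key, print_button and anything else above 15 N).
It fails at once if the scale or the printer is struck or leaned on with more than 25 N (contact force between any of scale, printer and the fingers above 25 N or contact force between any of scale, printer and the arm above 25 N).
It fails at once if the tub is shoved, gripped or lifted (moved over 10 mm, or pushed with more than 5 N) (distance of tub from where it was at the start of the episode above 0.01 m or contact force between the fingers and tub above 5 N).
It fails at once if another loose thing is moved more than 20 mm (distance of any of spare_tub, label_roll, mister, jar, tweezers, marker, brush from where it was at the start of the episode above 0.02 m).
It also fails if it takes over 53 s, if anything falls off the work surface, if the arm or the gripper's body presses on something with over 40 N, if the wrist force passes 120 N, or if a joint passes its speed limit or range.

## Working session

There is one attempt and no reset: what is moved stays moved. The work goes in short steps, Python scripts to look and compute and a tool call to move; the robot and the scene stay as the last step left them, time stands still between calls to the robot, and variables do not carry over. Pictures are saved under pics/ and viewed, and the job is handed in when it is done.

Besides the shell and the picture viewer there is one more tool, called after "Emit:" by a JSON object that holds its "api" and its "payload". arm_command: Moves the arm, as the interface text tells. Its arguments: {"type":"object","properties":{"plan":{"type":"array","items":{"type":"object","properties":{"rx":{"type":"number"},"ry":{"type":"number"},"rz":{"type":"number"},"x":{"type":"number"},"y":{"type":"number"},"z":{"type":"number"},"jaw":{"type":"number"}}}}},"required":["plan"]}

```bash
mkdir -p pics
python3 - <<'E'
from cell import ctrl,get_image
import cv2,pickle
d={}
for n in("scene","top"):
    g=get_image(n);d[n]=g
    cv2.imwrite(f"pics/{n}0.png",cv2.resize(g["frame"][:,:,::-1],(800,600),interpolation=cv2.INTER_CUBIC))
    print(n,g["fovy"],g["cx"],g["cy"],g["R"],g["t"])
pickle.dump(d,open("im0.pkl","wb"))
print(ctrl.read_state())
E
```

```text
scene 55.571338490361626 251.54494091847485 193.9958199067506 [[-0.30953928  0.95087527  0.00465357]
 [ 0.80303026  0.26402582 -0.53425909]
 [-0.50924242 -0.16163721 -0.84530797]] [ 156.21672072 -368.46549046 1405.05401899]
top 57.151891196843614 256.97481677374515 190.32731437990034 [[-0.01624089 -0.99957371 -0.02426188]
 [-0.99522582  0.01849626 -0.09583036]
 [ 0.09623826  0.02258967 -0.99510196]] [  22.76493636  530.08092046 1144.75681969]
{'clock': 0.1, 'qpos': array([ 1.05516043,  0.62926254,  0.0384329 ,  1.51826515, -0.02700609,
        0.99635282, -0.01998107]), 'qd': array([ 0.00051479, -0.00254883, -0.00067374, -0.00156733, -0.00080211,
        0.00133659, -0.00091507]), 'tau': array([ 2.41950402e-03, -5.64536119e+01,  1.22980535e+00, -1.93976927e+01,
        1.11171059e-02,  5.37764485e-03,  1.74800351e-05]), 'eef_pos': array([ 282.41510354, -584.79917756,  230.47599862]), 'tool_rot': array([-3.13982225e+00,  6.72189026e-06,  4.49861176e-01]), 'force': array([-0.72895858,  0.16335885, -0.38495983]), 'torque': array([-0.02437306,  0.0513957 , -0.01174969]), 'width': 85.5051503792705}
```

View pics/scene0.png

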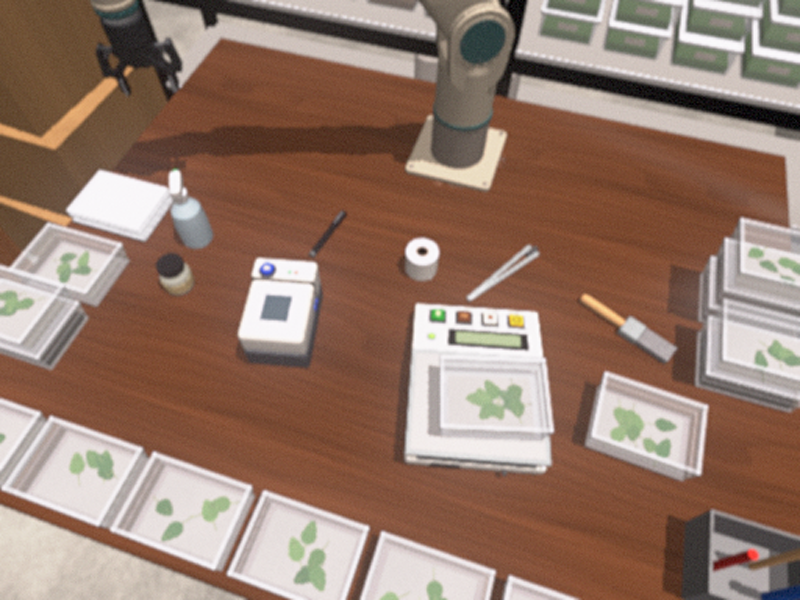

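View pics/top0.png

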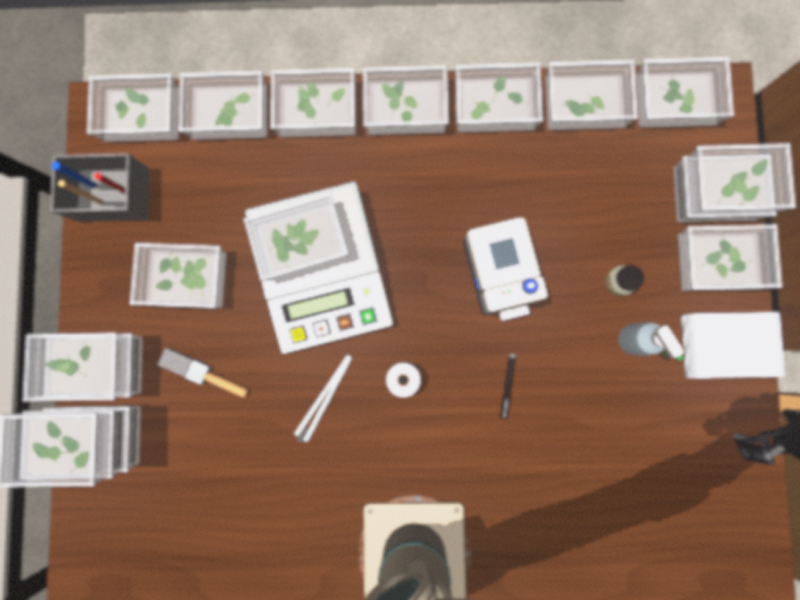

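Both views show the key row from left (+y) as yellow, cream, brown, green. In the top view (800-pixel picture) yellow is at (298,334), green at (368,315) and the print button at (530,286).

```bash
cat > h.py <<'E'
import numpy as np,cv2
def ray(g,p):
    f=g["frame"].shape[0]/2/np.tan(np.radians(g["fovy"])/2)
    R=np.array(g["R"]);t=np.array(g["t"])
    return -R.T@t, R.T@np.array([(p[0]-g["cx"])/f,(p[1]-g["cy"])/f,1])
def onz(g,p,z):
    c,d=ray(g,p);return c+d*(z-c[2])/d[2]
def proj(g,X):
    f=g["frame"].shape[0]/2/np.tan(np.radians(g["fovy"])/2)
    q=np.array(g["R"])@X+g["t"];return q[:2]/q[2]*f+[g["cx"],g["cy"]]
def tri(a,pa,b,pb):
    A=[];B=[]
    for g,p in((a,pa),(b,pb)):
        c,d=ray(g,p);d/=np.linalg.norm(d);P=np.eye(3)-np.outer(d,d);A.append(P);B.append(P@c)
    return np.linalg.lstsq(np.vstack(A),np.hstack(B),rcond=None)[0]
E
python3 - <<'E'
import pickle
from h import *
d=pickle.load(open("im0.pkl","rb"))
guess={"top":{"yellow":(298,334),"green":(368,315),"brown":(345,322),"blue":(530,286)},
"scene":{"yellow":(516,321),"green":(437,315),"brown":(464,317),"blue":(267,269)}}
hs={"yellow":(20,35),"green":(45,80),"brown":(3,17),"blue":(105,130)}
P={}
for n,g in d.items():
    hsv=cv2.cvtColor(g["frame"],cv2.COLOR_RGB2HSV)
    for k,(u,v) in guess[n].items():
        u*=.64;v*=.64
        m=cv2.inRange(hsv,(hs[k][0],90,40),(hs[k][1],255,255))
        w=np.zeros_like(m);cv2.circle(w,(int(u),int(v)),11,255,-1);m&=w
        m=cv2.morphologyEx(m,cv2.MORPH_CLOSE,np.ones((5,5)))
        nn,l,s,c=cv2.connectedComponentsWithStats(m)
        i=1+np.argmax(s[1:,4]);P[n,k]=c[i]
        # min-area rect centre
        r=cv2.minAreaRect(np.argwhere(l==i)[:,::-1].astype(np.float32))
        z=129 if k=="blue" else 54
        print(n,k,c[i].round(1),s[i],"rect",np.round(r[0],1),np.round(r[1],1),onz(g,c[i],z).round(1))
for k in hs: print(k,tri(d["top"],P["top",k],d["scene"],P["scene",k]).round(1))
v=[]
for n in d:
    for (a,b) in [((guess[n]["yellow"][0]-70,guess[n]["yellow"][1]-70),guess[n]["yellow"])]: pass
g=d["top"]["frame"];s=d["scene"]["frame"]
a=cv2.resize(g[170:240,165:255],(400,300),interpolation=cv2.INTER_NEAREST);b=cv2.resize(s[180:250,260:350],(400,300),interpolation=cv2.INTER_NEAREST)
e=cv2.resize(g[155:225,295:385],(400,300),interpolation=cv2.INTER_NEAREST);f=cv2.resize(s[145:215,135:225],(400,300),interpolation=cv2.INTER_NEAREST)
cv2.imwrite("pics/c.png",np.vstack([np.hstack([a,b]),np.hstack([e,f])])[:,:,::-1])
E
```

```text
scene yellow [330.  204.9] [326 201   9   8  62] rect [330.  204.5] [7. 8.] [459.4 231.2  54. ]
scene green [279.6 201.4] [276 199   8   6  47] rect [279.5 201.5] [5. 7.] [494.7  85.   54. ]
scene brown [296.4 202.4] [293 200   8   6  45] rect [296.5 202.5] [5. 7.] [482.3 133.9  54. ]
scene blue [170.7 172.5] [167 169   8   7  42] rect [170.5 172. ] [6. 7.] [ 543.9 -234.4  129. ]
top yellow [190.5 213.6] [186 210  10   9  65] rect [190.5 213.5] [8. 8.] [456.2 229.2  54. ]
top green [235.1 202. ] [231 198   9   9  55] rect [235. 202.] [7.3 7.3] [491.1  84.2  54. ]
top brown [220.1 205.9] [217 203   7   7  42] rect [220. 206.] [6. 6.] [479.4 133.   54. ]
top blue [339.  182.5] [335 179   9   8  58] rect [339.  182.5] [7. 8.] [ 539.5 -236.6  129. ]
yellow [456.2 231.   48.7]
green [491.5  84.5  48.7]
brown [479.6 133.6  49.7]
blue [ 540.2 -237.7  122.6]
```

View pics/c.png

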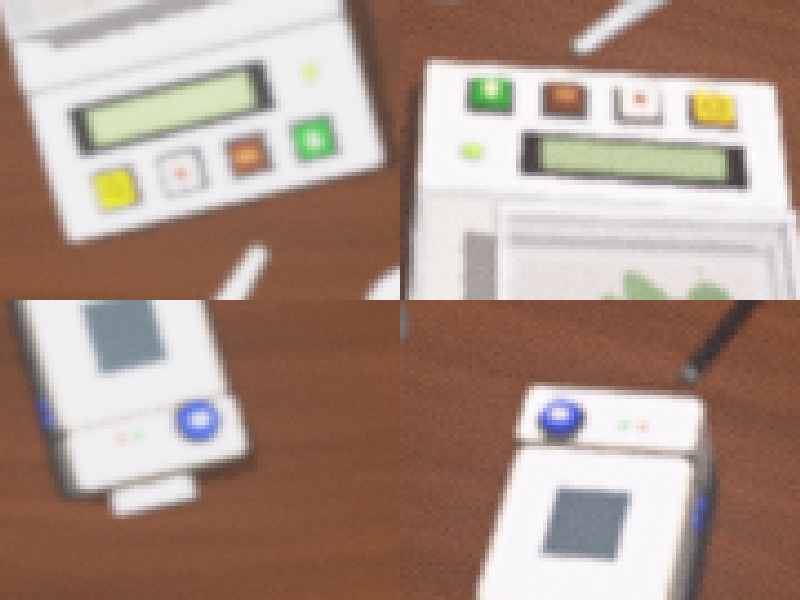

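```bash
cat > rel.py <<'E'
import sys,numpy as np
from scipy.spatial.transform import Rotation as Ro
from cell import ctrl
s=ctrl.read_state();p=np.array(s["eef_pos"]);R=Ro.from_euler("xyz",s["tool_rot"])
print("t",round(s["clock"],2),"pos",p.round(1),"rot",np.round(s["tool_rot"],3),"F",np.round(s["force"],1),"w",round(s["width"],1))
if len(sys.argv)>3:
    T=np.array([float(a) for a in sys.argv[1:4]]);yaw=float(sys.argv[4])
    G=Ro.from_euler("xyz",[np.pi,0,yaw])
    print("shift cm",(R.inv().apply(T-p)/10).round(2),"rotvec",(R.inv()*G).as_rotvec().round(3))
E
python3 rel.py 520 -235 220 0.236
```

```text
t 0.1 pos [ 282.4 -584.8  230.5] rot [-3.14  0.    0.45] F [-0.7  0.2 -0.4] w 85.5
shift cm [ 36.61 -21.17   1.08] rotvec [-0.002  0.     0.214]
```

Emit:
{"api": "arm_command", "payload": {"plan": [{"x":3.6,"y":-2.1,"z":0.1,"rz":0.02,"jaw":0},{"x":7.2,"y":-4.2,"z":0.2,"rz":0.05,"jaw":0},{"x":10.8,"y":-6.3,"z":0.3,"rz":0.08,"jaw":0},{"x":14.4,"y":-8.4,"z":0.4,"rz":0.11,"jaw":0},{"x":18,"y":-10.5,"z":0.5,"rz":0.14,"jaw":0},{"x":21.6,"y":-12.6,"z":0.6,"rz":0.17,"jaw":0},{"x":25.2,"y":-14.7,"z":0.7,"rz":0.2,"jaw":0},{"x":28.8,"y":-16.8,"z":0.8,"rz":0.214,"jaw":0},{"x":32.4,"y":-18.9,"z":0.9,"rz":0.214,"jaw":0},{"x":36.6,"y":-21.2,"z":1,"rz":0.214,"jaw":0}]}}

```text
validation failed for argument at $.pl...
```

```bash
python3 rel.py 458.5 230 160 0.236
```

```text
t 0.1 pos [ 282.4 -584.8  230.5] rot [-3.14  0.    0.45] F [-0.7  0.2 -0.4] w 85.5
shift cm [ 51.29 -65.7    7.16] rotvec [-0.002  0.     0.214]
```

Emit:
{"api": "arm_command", "payload": {"plan": [{"rx":0.0,"ry":0.0,"rz":0.1,"x":18.0,"y":-10.5,"z":0.5,"jaw":0.0},{"rx":0.0,"ry":0.0,"rz":0.1,"x":18.0,"y":-10.5,"z":0.5,"jaw":0.0},{"rx":0.0,"ry":0.0,"rz":0.1,"x":18.0,"y":-10.5,"z":0.5,"jaw":0.0},{"rx":0.0,"ry":0.0,"rz":0.1,"x":18.0,"y":-10.5,"z":0.5,"jaw":0.0},{"rx":0.0,"ry":0.0,"rz":0.214,"x":36.6,"y":-21.2,"z":1.0,"jaw":0.0},{"rx":0.0,"ry":0.0,"rz":0.214,"x":36.6,"y":-21.2,"z":1.0,"jaw":0.0},{"rx":0.0,"ry":0.0,"rz":0.214,"x":36.6,"y":-21.2,"z":1.0,"jaw":0.0},{"rx":0.0,"ry":0.0,"rz":0.214,"x":36.6,"y":-21.2,"z":1.0,"jaw":0.0},{"rx":0.0,"ry":0.0,"rz":0.214,"x":36.6,"y":-21.2,"z":1.0,"jaw":0.0},{"rx":0.0,"ry":0.0,"rz":0.214,"x":36.6,"y":-21.2,"z":1.0,"jaw":0.0}]}}

```text
clock: 0.93
eef_pos: [516.6, -238.4, 220.8]
tool_rot: [-3.14, 0.001, 0.236]
force: [0.2, -0.2, 0.1]
width: 0.2
```

```bash
python3 rel.py 458.5 230 160 0.236
```

```text
t 0.93 pos [ 516.6 -238.4  220.8] rot [-3.14e+00  1.00e-03  2.36e-01] F [ 0.2 -0.2  0.1] w 0.2
shift cm [  5.29 -46.89   6.16] rotvec [-0.002  0.001 -0.   ]
```

Emit:
{"api": "arm_command", "payload": {"plan": [{"rx":0.0,"ry":0.0,"rz":0.0,"x":5.3,"y":-46.9,"z":6.1,"jaw":0.0},{"rx":0.0,"ry":0.0,"rz":0.0,"x":5.3,"y":-46.9,"z":6.1,"jaw":0.0},{"rx":0.0,"ry":0.0,"rz":0.0,"x":5.3,"y":-46.9,"z":6.1,"jaw":0.0},{"rx":0.0,"ry":0.0,"rz":0.0,"x":5.3,"y":-46.9,"z":6.1,"jaw":0.0},{"rx":0.0,"ry":0.0,"rz":0.0,"x":5.3,"y":-46.9,"z":6.1,"jaw":0.0},{"rx":0.0,"ry":0.0,"rz":0.0,"x":5.3,"y":-46.9,"z":6.1,"jaw":0.0},{"rx":0.0,"ry":0.0,"rz":0.0,"x":5.3,"y":-46.9,"z":6.1,"jaw":0.0},{"rx":0.0,"ry":0.0,"rz":0.0,"x":5.3,"y":-46.9,"z":6.1,"jaw":0.0},{"rx":0.0,"ry":0.0,"rz":0.0,"x":5.3,"y":-46.9,"z":6.1,"jaw":0.0},{"rx":0.0,"ry":0.0,"rz":0.0,"x":5.3,"y":-46.9,"z":6.1,"jaw":0.0}]}}

```text
clock: 1.77
eef_pos: [465.1, 171.8, 168.0]
tool_rot: [-3.14, 0.001, 0.236]
force: [0.5, 0.4, -0.8]
width: 0.2
```

```bash
python3 rel.py 457.5 230 75 0.236
```

```text
t 1.77 pos [465.1 171.8 168. ] rot [-3.14e+00  1.00e-03  2.36e-01] F [ 0.5  0.4 -0.8] w 0.2
shift cm [ 0.63 -5.82  9.31] rotvec [-0.002  0.001 -0.   ]
```

Emit:
{"api": "arm_command", "payload": {"plan": [{"rx":0.0,"ry":0.0,"rz":0.0,"x":0.6,"y":-5.8,"z":2.0,"jaw":0.0},{"rx":0.0,"ry":0.0,"rz":0.0,"x":0.6,"y":-5.8,"z":2.0,"jaw":0.0},{"rx":0.0,"ry":0.0,"rz":0.0,"x":0.6,"y":-5.8,"z":5.0,"jaw":0.0},{"rx":0.0,"ry":0.0,"rz":0.0,"x":0.6,"y":-5.8,"z":7.0,"jaw":0.0},{"rx":0.0,"ry":0.0,"rz":0.0,"x":0.6,"y":-5.8,"z":8.5,"jaw":0.0},{"rx":0.0,"ry":0.0,"rz":0.0,"x":0.6,"y":-5.8,"z":9.3,"jaw":0.0},{"rx":0.0,"ry":0.0,"rz":0.0,"x":0.6,"y":-5.8,"z":9.3,"jaw":0.0},{"rx":0.0,"ry":0.0,"rz":0.0,"x":0.6,"y":-5.8,"z":9.3,"jaw":0.0}]}}

```text
clock: 2.43
eef_pos: [457.3, 229.5, 75.1]
tool_rot: [-3.14, 0.002, 0.235]
force: [1.5, 0.5, 0.6]
width: -0.1
```

```bash
python3 rel.py 457.5 230 60 0.236
python3 - <<'E'
from cell import get_image
from h import *
import pickle
d={n:get_image(n) for n in("top","scene")};pickle.dump(d,open("im1.pkl","wb"))
a=cv2.resize(d["top"]["frame"][165:240,150:250],(400,300),interpolation=2);b=cv2.resize(d["scene"]["frame"][155:230,270:370],(400,300),interpolation=2)
cv2.imwrite("pics/d.png",np.hstack([a,b])[:,:,::-1])
E
```

```text
t 2.43 pos [457.3 229.5  75.1] rot [-3.14e+00  2.00e-03  2.35e-01] F [1.5 0.5 0.6] w -0.1
shift cm [ 0.04 -0.04  1.51] rotvec [-0.002  0.002 -0.001]
```

View pics/d.png

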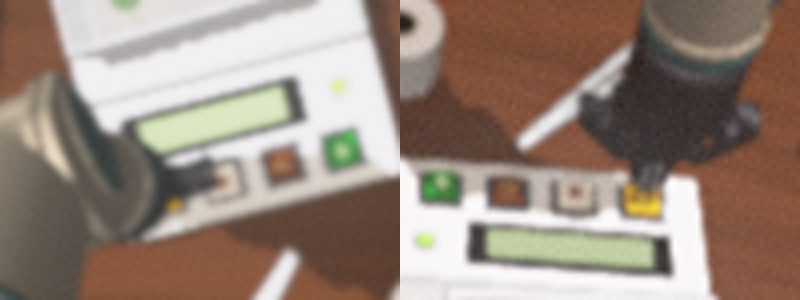

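The scene view (right half) shows the fingertips just above the yellow key at about (645,185). The knuckles are well above the panel.

Emit:
{"api": "arm_command", "payload": {"plan": [{"rx":0.0,"ry":0.0,"rz":0.0,"x":0.0,"y":0.0,"z":1.0,"jaw":0.0},{"rx":0.0,"ry":0.0,"rz":0.0,"x":0.0,"y":0.0,"z":1.5,"jaw":0.0},{"rx":0.0,"ry":0.0,"rz":0.0,"x":0.0,"y":0.0,"z":1.7,"jaw":0.0},{"rx":0.0,"ry":0.0,"rz":0.0,"x":0.0,"y":0.0,"z":1.8,"jaw":0.0},{"rx":0.0,"ry":0.0,"rz":0.0,"x":0.0,"y":0.0,"z":1.9,"jaw":0.0},{"rx":0.0,"ry":0.0,"rz":0.0,"x":0.0,"y":0.0,"z":1.9,"jaw":0.0},{"rx":0.0,"ry":0.0,"rz":0.0,"x":0.0,"y":0.0,"z":1.9,"jaw":0.0}]}}

```text
clock: 3.12
eef_pos: [458.0, 229.9, 57.0]
tool_rot: [-3.139, -0.0, 0.235]
force: [-0.4, -0.7, 1.6]
width: 0.1
```

```bash
python3 rel.py
```

```text
t 3.12 pos [458.  229.9  57. ] rot [-3.139 -0.     0.235] F [-0.4 -0.7  1.6] w 0.1
```

Emit:
{"api": "arm_command", "payload": {"plan": [{"rx":0.0,"ry":0.0,"rz":0.0,"x":0.0,"y":0.0,"z":0.05,"jaw":0.0},{"rx":0.0,"ry":0.0,"rz":0.0,"x":0.0,"y":0.0,"z":0.1,"jaw":0.0},{"rx":0.0,"ry":0.0,"rz":0.0,"x":0.0,"y":0.0,"z":0.15,"jaw":0.0},{"rx":0.0,"ry":0.0,"rz":0.0,"x":0.0,"y":0.0,"z":0.15,"jaw":0.0}]}}

```text
clock: 3.45
eef_pos: [458.1, 230.0, 55.5]
tool_rot: [-3.139, -0.001, 0.235]
force: [-0.5, -0.0, 0.9]
width: -0.1
```

```bash
python3 rel.py
```

```text
t 3.45 pos [458.1 230.   55.5] rot [-3.139e+00 -1.000e-03  2.350e-01] F [-0.5 -0.   0.9] w -0.1
```

Emit:
{"api": "arm_command", "payload": {"plan": [{"rx":0.0,"ry":0.0,"rz":0.0,"x":0.0,"y":0.0,"z":0.05,"jaw":0.0},{"rx":0.0,"ry":0.0,"rz":0.0,"x":0.0,"y":0.0,"z":0.1,"jaw":0.0},{"rx":0.0,"ry":0.0,"rz":0.0,"x":0.0,"y":0.0,"z":0.15,"jaw":0.0},{"rx":0.0,"ry":0.0,"rz":0.0,"x":0.0,"y":0.0,"z":0.15,"jaw":0.0}]}}

```text
clock: 3.78
eef_pos: [458.4, 230.1, 54.1]
tool_rot: [-3.139, -0.001, 0.235]
force: [0.6, -0.0, 1.7]
width: 0.2
```

```bash
python3 rel.py
```

```text
t 3.78 pos [458.4 230.1  54.1] rot [-3.139e+00 -1.000e-03  2.350e-01] F [ 0.6 -0.   1.7] w 0.2
```

Emit:
{"api": "arm_command", "payload": {"plan": [{"rx":0.0,"ry":0.0,"rz":0.0,"x":0.0,"y":0.0,"z":0.05,"jaw":0.0},{"rx":0.0,"ry":0.0,"rz":0.0,"x":0.0,"y":0.0,"z":0.1,"jaw":0.0},{"rx":0.0,"ry":0.0,"rz":0.0,"x":0.0,"y":0.0,"z":0.1,"jaw":0.0},{"rx":0.0,"ry":0.0,"rz":0.0,"x":0.0,"y":0.0,"z":0.1,"jaw":0.0}]}}

```text
clock: 4.12
eef_pos: [458.5, 230.1, 53.2]
tool_rot: [-3.139, -0.002, 0.235]
force: [0.4, -0.5, 2.9]
width: 0.3
```

```bash
python3 rel.py
```

```text
t 4.12 pos [458.5 230.1  53.2] rot [-3.139e+00 -2.000e-03  2.350e-01] F [ 0.4 -0.5  2.9] w 0.3
```

Emit:
{"api": "arm_command", "payload": {"plan": [{"rx":0.0,"ry":0.0,"rz":0.0,"x":0.0,"y":0.0,"z":0.05,"jaw":0.0},{"rx":0.0,"ry":0.0,"rz":0.0,"x":0.0,"y":0.0,"z":0.1,"jaw":0.0},{"rx":0.0,"ry":0.0,"rz":0.0,"x":0.0,"y":0.0,"z":0.1,"jaw":0.0},{"rx":0.0,"ry":0.0,"rz":0.0,"x":0.0,"y":0.0,"z":0.1,"jaw":0.0}]}}

```text
clock: 4.45
eef_pos: [458.7, 230.2, 52.3]
tool_rot: [-3.139, -0.002, 0.235]
force: [-0.7, -0.6, 4.0]
width: -0.0
```

```bash
python3 rel.py
```

```text
t 4.45 pos [458.7 230.2  52.3] rot [-3.139e+00 -2.000e-03  2.350e-01] F [-0.7 -0.6  4. ] w -0.0
```

Emit:
{"api": "arm_command", "payload": {"plan": [{"rx":0.0,"ry":0.0,"rz":0.0,"x":0.0,"y":0.0,"z":0.04,"jaw":0.0},{"rx":0.0,"ry":0.0,"rz":0.0,"x":0.0,"y":0.0,"z":0.07,"jaw":0.0},{"rx":0.0,"ry":0.0,"rz":0.0,"x":0.0,"y":0.0,"z":0.07,"jaw":0.0}]}}

```text
clock: 4.7
eef_pos: [458.8, 230.2, 51.6]
tool_rot: [-3.139, -0.002, 0.235]
force: [0.8, 0.6, 3.6]
width: -0.3
```

```bash
python3 rel.py 493 84.6 56.5 0.236
```

```text
t 4.7 pos [458.8 230.2  51.6] rot [-3.139e+00 -2.000e-03  2.350e-01] F [0.8 0.6 3.6] w -0.3
shift cm [-0.07 14.95 -0.53] rotvec [-0.003 -0.002 -0.001]
```

Emit:
{"api": "arm_command", "payload": {"plan": [{"rx":0.0,"ry":0.0,"rz":0.0,"x":0.0,"y":0.0,"z":0.04,"jaw":0.0},{"rx":0.0,"ry":0.0,"rz":0.0,"x":0.0,"y":0.0,"z":0.06,"jaw":0.0},{"rx":0.0,"ry":0.0,"rz":0.0,"x":0.0,"y":0.0,"z":0.06,"jaw":0.0}]}}

```text
clock: 4.95
eef_pos: [458.9, 230.2, 51.0]
tool_rot: [-3.139, -0.002, 0.235]
force: [-0.2, -0.3, 5.9]
width: -0.1
```

```bash
python3 rel.py 493 84.6 76 0.236
python3 - <<'E'
from cell import ctrl,get_image
for i in range(4):
    get_image("top"); s=ctrl.read_state(); print(s["force"].round(2),s["eef_pos"].round(2))
E
```

```text
t 4.95 pos [458.9 230.2  51. ] rot [-3.139e+00 -2.000e-03  2.350e-01] F [-0.2 -0.3  5.9] w -0.1
shift cm [-0.07 14.95 -2.54] rotvec [-0.003 -0.002 -0.001]
[ 0.17 -0.61  4.65] [458.91 230.22  51.04]
[ 1.03 -0.74  4.95] [458.88 230.23  51.03]
[ 0.81 -1.27  4.66] [458.91 230.22  51.02]
[-0.19 -0.11  4.65] [458.89 230.21  51.02]
```

The mean force of about 4.7 N puts travel near 4.3 mm, well past the click. I'll lift straight up and move to the green key.

Emit:
{"api": "arm_command", "payload": {"plan": [{"rx":0.0,"ry":0.0,"rz":0.0,"x":0.0,"y":0.0,"z":-1.5,"jaw":0.0},{"rx":0.0,"ry":0.0,"rz":0.0,"x":0.0,"y":0.0,"z":-2.9,"jaw":0.0},{"rx":0.0,"ry":0.0,"rz":0.0,"x":0.0,"y":4.0,"z":-2.9,"jaw":0.0},{"rx":0.0,"ry":0.0,"rz":0.0,"x":0.0,"y":8.0,"z":-2.9,"jaw":0.0},{"rx":0.0,"ry":0.0,"rz":0.0,"x":-0.1,"y":12.0,"z":-2.9,"jaw":0.0},{"rx":0.0,"ry":0.0,"rz":0.0,"x":-0.1,"y":14.9,"z":-2.9,"jaw":0.0},{"rx":0.0,"ry":0.0,"rz":0.0,"x":-0.1,"y":14.9,"z":-2.7,"jaw":0.0},{"rx":0.0,"ry":0.0,"rz":0.0,"x":-0.1,"y":14.9,"z":-2.5,"jaw":0.0},{"rx":0.0,"ry":0.0,"rz":0.0,"x":-0.1,"y":14.9,"z":-2.5,"jaw":0.0}]}}

```text
clock: 5.9
eef_pos: [491.8, 85.6, 74.9]
tool_rot: [-3.138, -0.001, 0.235]
force: [0.4, 0.6, 0.1]
width: 0.2
```

```bash
python3 rel.py 493 84.6 57 0.236
python3 - <<'E'
from cell import get_image
from h import *
d={n:get_image(n) for n in("top","scene")}
a=cv2.resize(d["top"]["frame"][165:240,170:270],(400,300),interpolation=2);b=cv2.resize(d["scene"]["frame"][155:230,250:350],(400,300),interpolation=2)
cv2.imwrite("pics/e.png",np.hstack([a,b])[:,:,::-1])
E
```

```text
t 5.9 pos [491.8  85.6  74.9] rot [-3.138e+00 -1.000e-03  2.350e-01] F [0.4 0.6 0.1] w 0.2
shift cm [0.1  0.13 1.79] rotvec [-0.003 -0.001 -0.001]
```

View pics/e.png

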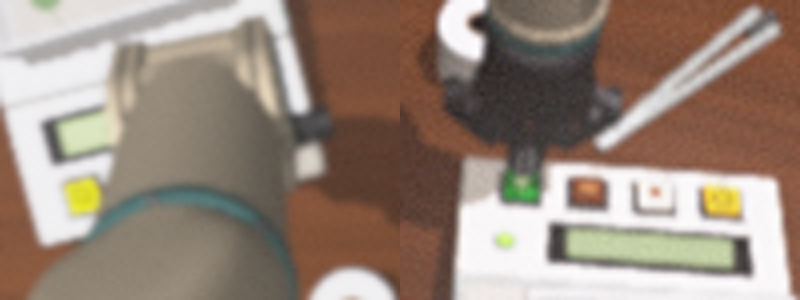

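The fingertips are over the green key at (523,170) and the yellow key is back up. I'll descend the same way.

Emit:
{"api": "arm_command", "payload": {"plan": [{"rx":0.0,"ry":0.0,"rz":0.0,"x":0.1,"y":0.1,"z":0.9,"jaw":0.0},{"rx":0.0,"ry":0.0,"rz":0.0,"x":0.1,"y":0.1,"z":1.5,"jaw":0.0},{"rx":0.0,"ry":0.0,"rz":0.0,"x":0.1,"y":0.1,"z":1.8,"jaw":0.0},{"rx":0.0,"ry":0.0,"rz":0.0,"x":0.1,"y":0.1,"z":1.9,"jaw":0.0},{"rx":0.0,"ry":0.0,"rz":0.0,"x":0.1,"y":0.1,"z":2.0,"jaw":0.0},{"rx":0.0,"ry":0.0,"rz":0.0,"x":0.1,"y":0.1,"z":2.1,"jaw":0.0},{"rx":0.0,"ry":0.0,"rz":0.0,"x":0.1,"y":0.1,"z":2.1,"jaw":0.0}]}}

```text
clock: 6.58
eef_pos: [492.7, 86.4, 54.2]
tool_rot: [-3.138, -0.001, 0.238]
force: [-0.8, 1.5, 1.7]
width: 0.2
```

```bash
python3 rel.py
python3 - <<'E'
from cell import ctrl,get_image
for i in range(4):
    get_image("top"); s=ctrl.read_state(); print(s["force"].round(2),s["eef_pos"].round(2))
E
```

```text
t 6.58 pos [492.7  86.4  54.2] rot [-3.138e+00 -1.000e-03  2.380e-01] F [-0.8  1.5  1.7] w 0.2
[-1.05  1.24  1.59] [492.8   86.26  54.31]
[-2.15  1.23  0.67] [492.87  86.18  54.39]
[-0.57  1.22  0.21] [492.95  86.1   54.41]
[-1.16  1.38  1.59] [493.03  86.04  54.43]
```

Emit:
{"api": "arm_command", "payload": {"plan": [{"rx":0.0,"ry":0.0,"rz":0.0,"x":0.0,"y":0.0,"z":0.1,"jaw":0.0},{"rx":0.0,"ry":0.0,"rz":0.0,"x":0.0,"y":0.0,"z":0.2,"jaw":0.0},{"rx":0.0,"ry":0.0,"rz":0.0,"x":0.0,"y":0.0,"z":0.25,"jaw":0.0},{"rx":0.0,"ry":0.0,"rz":0.0,"x":0.0,"y":0.0,"z":0.3,"jaw":0.0},{"rx":0.0,"ry":0.0,"rz":0.0,"x":0.0,"y":0.0,"z":0.3,"jaw":0.0}]}}

```text
clock: 7.2
eef_pos: [493.5, 86.2, 51.6]
tool_rot: [-3.138, -0.002, 0.238]
force: [-0.3, 1.2, 4.2]
width: -0.0
```

```bash
python3 rel.py
python3 - <<'E'
from cell import ctrl,get_image
for i in range(4):
    get_image("top"); s=ctrl.read_state(); print(s["force"].round(2),s["eef_pos"].round(2))
E
```

```text
t 7.2 pos [493.5  86.2  51.6] rot [-3.138e+00 -2.000e-03  2.380e-01] F [-0.3  1.2  4.2] w -0.0
[-0.98  1.49  3.53] [493.44  86.16  51.59]
[-0.65  0.    4.33] [493.44  86.18  51.6 ]
[0.21 2.32 4.61] [493.45  86.15  51.59]
[-0.8   2.14  4.13] [493.45  86.18  51.59]
```

Emit:
{"api": "arm_command", "payload": {"plan": [{"rx":0.0,"ry":0.0,"rz":0.0,"x":0.0,"y":0.0,"z":0.03,"jaw":0.0},{"rx":0.0,"ry":0.0,"rz":0.0,"x":0.0,"y":0.0,"z":0.05,"jaw":0.0},{"rx":0.0,"ry":0.0,"rz":0.0,"x":0.0,"y":0.0,"z":0.05,"jaw":0.0}]}}

```text
clock: 7.65
eef_pos: [493.6, 86.2, 51.1]
tool_rot: [-3.138, -0.002, 0.238]
force: [-1.2, 0.8, 5.1]
width: 0.2
```

Emit:
{"api": "arm_command", "payload": {"plan": [{"rx":0.0,"ry":0.0,"rz":0.0,"x":0.0,"y":0.0,"z":-3.0,"jaw":0.0},{"rx":0.0,"ry":0.0,"rz":0.0,"x":0.0,"y":0.0,"z":-7.0,"jaw":0.0},{"rx":0.0,"ry":0.0,"rz":0.0,"x":0.0,"y":0.0,"z":-11.0,"jaw":0.0},{"rx":0.0,"ry":0.0,"rz":0.0,"x":0.0,"y":0.0,"z":-12.0,"jaw":0.0},{"rx":0.0,"ry":0.0,"rz":0.0,"x":0.0,"y":0.0,"z":-12.0,"jaw":0.0}]}}

```text
clock: 8.07
eef_pos: [495.5, 85.6, 174.0]
tool_rot: [-3.138, -0.009, 0.237]
force: [-0.3, -0.0, 0.5]
width: 0.1
```

```bash
python3 rel.py 541 -236 160 0.236
python3 - <<'E'
from cell import get_image
from h import *
d={n:get_image(n) for n in("top","scene")}
a=cv2.resize(d["top"]["frame"],(400,300),interpolation=2);b=cv2.resize(d["scene"]["frame"][155:230,250:350],(400,300),interpolation=2)
cv2.imwrite("pics/f.png",np.hstack([a,b])[:,:,::-1])
E
```

```text
t 8.07 pos [495.5  85.6 174. ] rot [-3.138 -0.009  0.237] F [-0.3 -0.   0.5] w 0.1
shift cm [-3.14 32.33  1.27] rotvec [-0.003 -0.009  0.001]
```

View pics/f.png

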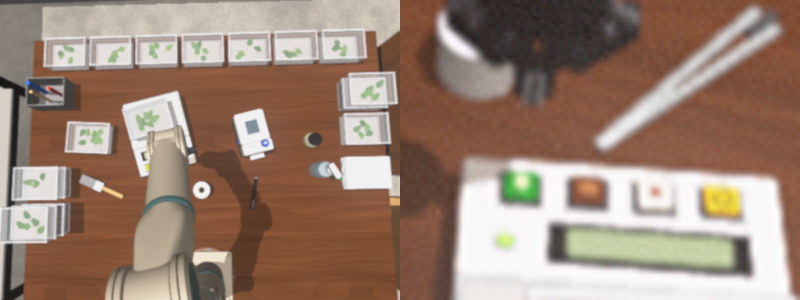

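All four scale keys are up (green at (523,187), yellow at (722,200)). Next is the print button.

Emit:
{"api": "arm_command", "payload": {"plan": [{"rx":0.0,"ry":0.01,"rz":0.0,"x":-3.1,"y":32.3,"z":0.9,"jaw":0.0},{"rx":0.0,"ry":0.01,"rz":0.0,"x":-3.1,"y":32.3,"z":0.9,"jaw":0.0},{"rx":0.0,"ry":0.01,"rz":0.0,"x":-3.1,"y":32.3,"z":0.9,"jaw":0.0},{"rx":0.0,"ry":0.01,"rz":0.0,"x":-3.1,"y":32.3,"z":0.9,"jaw":0.0},{"rx":0.0,"ry":0.01,"rz":0.0,"x":-3.1,"y":32.3,"z":0.9,"jaw":0.0},{"rx":0.0,"ry":0.01,"rz":0.0,"x":-3.1,"y":32.3,"z":0.9,"jaw":0.0},{"rx":0.0,"ry":0.01,"rz":0.0,"x":-3.1,"y":32.3,"z":0.9,"jaw":0.0},{"rx":0.0,"ry":0.01,"rz":0.0,"x":-3.1,"y":32.3,"z":0.9,"jaw":0.0},{"rx":0.0,"ry":0.01,"rz":0.0,"x":-3.1,"y":32.3,"z":0.9,"jaw":0.0},{"rx":0.0,"ry":0.01,"rz":0.0,"x":-3.1,"y":32.3,"z":0.9,"jaw":0.0}]}}

```text
clock: 9.0
eef_pos: [536.8, -238.4, 157.9]
tool_rot: [-3.137, -0.008, 0.232]
force: [-0.8, 2.4, 0.0]
width: -0.2
```

```bash
python3 rel.py 541 -236 145 0.236
python3 - <<'E'
from cell import get_image
from h import *
d={n:get_image(n) for n in("top","scene")}
a=cv2.resize(d["top"]["frame"][155:230,280:380],(400,300),interpolation=2);b=cv2.resize(d["scene"]["frame"][125:200,120:220],(400,300),interpolation=2)
cv2.imwrite("pics/g.png",np.hstack([a,b])[:,:,::-1])
E
```

```text
t 9.0 pos [ 536.8 -238.4  157.9] rot [-3.137 -0.008  0.232] F [-0.8  2.4  0. ] w -0.2
shift cm [ 0.45 -0.13  1.3 ] rotvec [-0.005 -0.008 -0.004]
```

View pics/g.png

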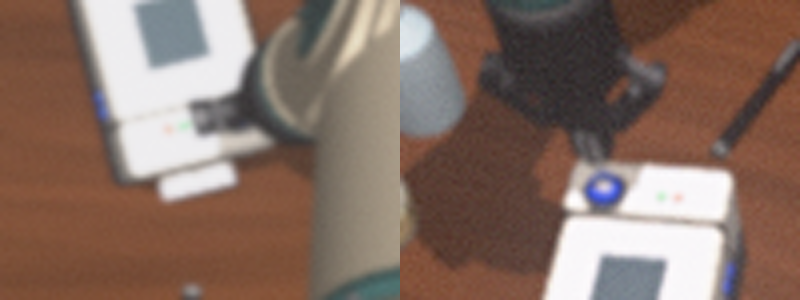

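```bash
python3 - <<'E'
from h import *
import pickle
g=pickle.load(open("im0.pkl","rb"))["scene"]
print(proj(g,np.array([536.8,-238.4,157.9])),proj(g,np.array([541,-236,129])))
E
python3 rel.py 541.5 -236 134 0.236
```

```text
[168.6353519  164.22607821] [170.64239792 171.53531937]
t 9.1 pos [ 537.7 -234.4  158.7] rot [-3.135 -0.009  0.238] F [-0.   0.7 -1. ] w 0.2
shift cm [0.31 0.26 2.47] rotvec [-0.007 -0.009  0.002]
```

The tip projects to (168.6,164.2) and shows at about (168,164), so they agree. I'll descend onto the button.

Emit:
{"api": "arm_command", "payload": {"plan": [{"rx":0.0,"ry":-0.01,"rz":0.0,"x":0.3,"y":0.2,"z":1.0,"jaw":0.0},{"rx":0.0,"ry":-0.01,"rz":0.0,"x":0.3,"y":0.2,"z":1.8,"jaw":0.0},{"rx":0.0,"ry":-0.01,"rz":0.0,"x":0.3,"y":0.2,"z":2.2,"jaw":0.0},{"rx":0.0,"ry":-0.01,"rz":0.0,"x":0.3,"y":0.2,"z":2.5,"jaw":0.0},{"rx":0.0,"ry":-0.01,"rz":0.0,"x":0.3,"y":0.2,"z":2.5,"jaw":0.0},{"rx":0.0,"ry":-0.01,"rz":0.0,"x":0.3,"y":0.2,"z":2.5,"jaw":0.0}]}}

```text
clock: 9.6
eef_pos: [541.2, -235.2, 133.5]
tool_rot: [-3.135, 0.001, 0.238]
force: [-0.3, 0.0, -0.5]
width: 0.1
```

```bash
python3 rel.py 541.5 -236 129 0.236
```

```text
t 9.6 pos [ 541.2 -235.2  133.5] rot [-3.135e+00  1.000e-03  2.380e-01] F [-0.3  0.  -0.5] w 0.1
shift cm [0.01 0.09 0.45] rotvec [-0.007  0.001  0.002]
```

Emit:
{"api": "arm_command", "payload": {"plan": [{"rx":0.0,"ry":0.0,"rz":0.0,"x":0.0,"y":0.0,"z":0.2,"jaw":0.0},{"rx":0.0,"ry":0.0,"rz":0.0,"x":0.0,"y":0.0,"z":0.4,"jaw":0.0},{"rx":0.0,"ry":0.0,"rz":0.0,"x":0.0,"y":0.0,"z":0.5,"jaw":0.0},{"rx":0.0,"ry":0.0,"rz":0.0,"x":0.0,"y":0.0,"z":0.6,"jaw":0.0},{"rx":0.0,"ry":0.0,"rz":0.0,"x":0.0,"y":0.0,"z":0.6,"jaw":0.0}]}}

```text
clock: 10.02
eef_pos: [541.3, -235.2, 127.7]
tool_rot: [-3.135, 0.001, 0.238]
force: [-0.3, 0.2, 2.6]
width: 0.3
```

```bash
python3 rel.py
python3 - <<'E'
from cell import ctrl,get_image
for i in range(4):
    get_image("top"); s=ctrl.read_state(); print(s["force"].round(2),s["eef_pos"].round(2))
E
```

```text
t 10.02 pos [ 541.3 -235.2  127.7] rot [-3.135e+00  1.000e-03  2.380e-01] F [-0.3  0.2  2.6] w 0.3
[-0.14 -0.77  2.01] [ 541.28 -235.23  127.74]
[-0.9   0.35  2.28] [ 541.27 -235.2   127.77]
[-0.14  0.42  2.26] [ 541.28 -235.22  127.76]
[ 0.06 -0.09  1.51] [ 541.27 -235.22  127.74]
```

Emit:
{"api": "arm_command", "payload": {"plan": [{"rx":0.0,"ry":0.0,"rz":0.0,"x":0.0,"y":0.0,"z":0.08,"jaw":0.0},{"rx":0.0,"ry":0.0,"rz":0.0,"x":0.0,"y":0.0,"z":0.15,"jaw":0.0},{"rx":0.0,"ry":0.0,"rz":0.0,"x":0.0,"y":0.0,"z":0.2,"jaw":0.0},{"rx":0.0,"ry":0.0,"rz":0.0,"x":0.0,"y":0.0,"z":0.24,"jaw":0.0},{"rx":0.0,"ry":0.0,"rz":0.0,"x":0.0,"y":0.0,"z":0.24,"jaw":0.0}]}}

```text
clock: 10.63
eef_pos: [541.3, -235.2, 125.4]
tool_rot: [-3.135, 0.001, 0.238]
force: [-0.4, -0.7, 5.0]
width: 0.2
```

```bash
python3 rel.py
python3 - <<'E'
from cell import ctrl,get_image
for i in range(4):
    get_image("top"); s=ctrl.read_state(); print(s["force"].round(2),s["eef_pos"].round(2))
E
```

```text
t 10.63 pos [ 541.3 -235.2  125.4] rot [-3.135e+00  1.000e-03  2.380e-01] F [-0.4 -0.7  5. ] w 0.2
[-0.86  0.42  4.46] [ 541.28 -235.22  125.46]
[-0.54  0.27  4.14] [ 541.29 -235.2   125.46]
[-1.3   0.04  3.77] [ 541.29 -235.22  125.45]
[-1.25  0.81  3.82] [ 541.32 -235.23  125.44]
```

Emit:
{"api": "arm_command", "payload": {"plan": [{"rx":0.0,"ry":0.0,"rz":0.0,"x":0.0,"y":0.0,"z":0.03,"jaw":0.0},{"rx":0.0,"ry":0.0,"rz":0.0,"x":0.0,"y":0.0,"z":0.04,"jaw":0.0},{"rx":0.0,"ry":0.0,"rz":0.0,"x":0.0,"y":0.0,"z":0.04,"jaw":0.0}]}}

```text
clock: 11.08
eef_pos: [541.3, -235.3, 125.1]
tool_rot: [-3.135, 0.001, 0.238]
force: [-0.4, 0.8, 4.7]
width: -0.2
```

Emit:
{"api": "arm_command", "payload": {"plan": [{"rx":0.0,"ry":0.0,"rz":0.0,"x":0.0,"y":0.0,"z":-3.0,"jaw":0.0},{"rx":0.0,"ry":0.0,"rz":0.0,"x":0.0,"y":0.0,"z":-7.0,"jaw":0.0},{"rx":0.0,"ry":0.0,"rz":0.0,"x":-4.0,"y":0.0,"z":-9.0,"jaw":0.0},{"rx":0.0,"ry":0.0,"rz":0.0,"x":-7.0,"y":0.0,"z":-10.0,"jaw":0.0},{"rx":0.0,"ry":0.0,"rz":0.0,"x":-7.0,"y":0.0,"z":-10.0,"jaw":0.0},{"rx":0.0,"ry":0.0,"rz":0.0,"x":-7.0,"y":0.0,"z":-10.0,"jaw":0.0}]}}

```text
clock: 11.58
eef_pos: [472.2, -253.5, 225.8]
tool_rot: [-3.136, 0.0, 0.235]
force: [-0.4, -0.1, 0.6]
width: -0.1
```

```bash
python3 rel.py
python3 - <<'E'
from cell import get_image
from h import *
d={n:get_image(n) for n in("top","scene")}
a=cv2.resize(d["top"]["frame"],(400,300),interpolation=2);b=cv2.resize(d["scene"]["frame"],(400,300),interpolation=2)
cc=[cv2.resize(d["scene"]["frame"][y:y+75,x:x+100],(400,300),interpolation=2) for x,y in((120,125),(250,155))]
cv2.imwrite("pics/i.png",np.vstack([np.hstack([a,b]),np.hstack(cc)])[:,:,::-1])
E
```

```text
t 11.58 pos [ 472.2 -253.5  225.8] rot [-3.136  0.     0.235] F [-0.4 -0.1  0.6] w -0.1
```

View pics/i.png

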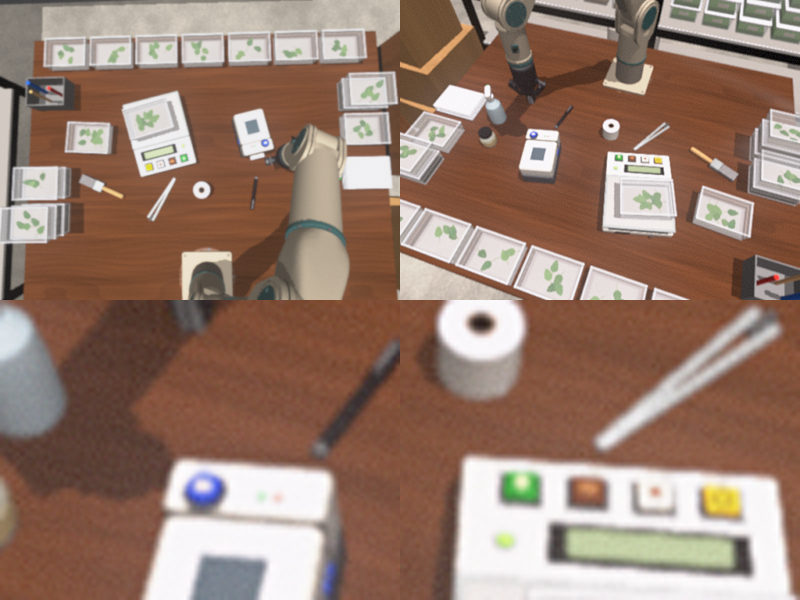

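All the keys are up, nothing appears to have moved, and the gripper is clear. The print button is at (205,490) and the key row runs from (520,488) to (722,500). I'm handing in.

```bash
python3 -c "
from cell import ctrl
print(ctrl.finish_job())"
```

```text
the job is handed in; nothing more can be done
None
```

I tapped the yellow tare key, then the green leaf key, then the blue print button, using the shut fingertips and lifting clear after each one. The job was handed in at about 12 s of the 53 s allowed, and no verdict was reported.

- **Key travel (not measured directly):** Going by wrist force and fingertip height, each key went down about 4 mm, past its 2.5 mm click. Steady forces were about 4.7 N on yellow, 4.2 N on green and 4.2 N on blue. The highest single reading was 5.9 N, against the 15 N limit.
- **Final pictures:** All five keys look up, the tub and the other loose things look unmoved by eye, and the gripper hangs free with wrist force back near zero.
- **Disagreements:** The two camera views differed by about 4 mm on key positions, and their heights came out about 5 to 6 mm low, so I used the heights you gave. The wrist force also read up to about 2 N sideways during the green press, and the fingertips sat about 1.5 mm off the key centre.
- **Interface:** The first move call was refused because rows seem to need all seven fields; nothing moved.

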